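# Load a quick-spin mini centrifuge and hold its sprung lid down to run it

## Robot

A 6-joint arm with a two-finger parallel gripper is mounted at the origin on the work surface. World frame = base frame: x ahead of the robot, y to its left, z up, the work surface at z = 0. Lengths are in m, angles in degrees, forces in N, time in s.
With the tool pointing down it reaches from about 0.325 to 0.925 m from the base axis. Payload 3.1 kg.
Tool frame: the origin (TCP) lies at the very end of the fingers, on their centre line; the grasp point (between the pads) lies r.grip_depth behind it (r.grip_depth is the distance from the TCP to the grasp point, in m); z points along the fingers, y is the line along which they close (so a half turn about z gives the same grasp; the last joint's range is limited). The gripper opens to 85 mm and grips with 20 to 120 N. Pads are 22 mm wide; open, the fingers measure 114 mm over their backs; the gripper's body (76 mm by 85 mm) begins 54 mm behind the grasp point. The pads swing forward as they close: fully open they stand 13 mm farther back than shut.
Start: joints at [59.118, 12.427, 92.441, -0, 75.132, -6.429], TCP at [0.259, 0.569, 0.231] pointing down, gripper open.
Joint ranges: [-157.48, 157.48], [-44.54, 120.13], [17.64, 146.25], [-64.5, 244.5], [7.68, 150.69], [-147.95, 147.95]. Speed limits (degrees/s): [159.86, 159.86, 180, 180, 180, 180].

## Interface

Orientations are given as a 3x3 rotation matrix whose columns are the frame's x, y, z axes.
In Python, from bench import get_obs, viewer, close_job, r gives the robot as it stands.
- The arm moves only by the shell command python3 -m jog 'ROWS' [OPENING]. ROWS is JSON, a list of rows, each an object with "travel": the shift along the tool's x, y, z in mm, a list of three; "rotation": the turn, a rotation vector about the tool's x, y, z in rad, a list of three. A call has 1 to 12 rows; each row shifts and turns the commanded pose from where the row before left it, along the tool's axes as they then stand; what a row does not reach is not made up. A row lasts 1/8 s, in which the tool goes at most 62.5 mm and 10.7 degrees, less where a joint would pass 70% of its speed; a pose out of reach is approached as far as the arm can. A call with a gripper value outside its range is refused whole. OPENING is the closure, from 0 (fully open) to 1 (shut), set as the call begins (- or left out, the last holds). The fingers move at their own pace and stop on an object; the grip force is fixed at half the most. Time passes only in rows, so rows that do not move let the fingers close. It gives the time, the measured TCP pose, the force, the opening and the grip force at its end, in the units of the state.
- get_obs(): the state, without advancing time (a new reading comes with each control period).
- viewer.grab_frame(name): name is "side" or "top"; returns a dict with "frame" (400x640x3 uint8, red, green, blue), "fovy" (degrees; the focal length in pixels is half the picture's height over the tangent of half this angle, whatever the lens; pixels are square), "cx", "cy" (the principal point, pixels), "distortion" ([k1, k2, p1, p2, k3] as OpenCV has them; the pictures are not rectified), "rvec" (rotation vector, rad) and "tvec" (3), from world to camera coordinates, as OpenCV has them. Camera axes: x right, y down, z forward; pixel columns grow to the right and rows downward; lengths in m; the calibration is good to about 2 mm. A picture is of the moment at which its call begins. There is no depth.
- close_job(): hands the job in; it is judged then, once.
The state is a dict: "time": time; "joints": joint angles; "joint_velocities": joint speeds; "joint_torque": joint torques, N m; "tool_pos": TCP position; "orientation": TCP orientation; "force": force on the tool from outside, world axes, zero at the start; "wrist_torque": the same for the moment, N m; "grip_width": opening from 0.0 (shut) to 1.0 (fully open); "gripper_force": force on a finger pad.
Only numpy, scipy, OpenCV 4.12 (cv2) and the standard library are available. Lean on these libraries where they do the work, as an engineer would, in place of code of your own. Each camera call takes 0.05 s, during which the arm holds its last target. There are 200 camera calls.

## Task

Give the sample tubes a quick spin in the mini centrifuge: lower the loaded rotor onto its spindle until it is fully home, then lower the rotor cover over the same spindle until it sits flat on the rotor, keeping both level and dropping neither. Then press the clear sprung lid by its front lip right down onto the rim and keep holding it shut: the centrifuge only runs while the lid is held down, so finish still pressing, firmly but without forcing it. Leave the specimen pots and the box of slides where they are.

Things in the scene. Friction and masses are not known exactly. Their poses are not given: they have to be found in the camera images.
- centrifuge: Mini centrifuge, fixed to the bench at an unknown place and yaw: a round white body 150 mm across, rim 70 mm high, with a black round bowl 116 mm in inner diameter, floor 38 mm above the bench. Origin on the spindle's axis at bench height; z up, -x to its front (rocker switch), +x to the lid's hinge.
- seat (a point): Top of the steel flange in the bowl on the spindle's axis, where the rotor's underside comes to rest: 44 mm above the bench; axes as the centrifuge's. The steel spindle is 12 mm in diameter and rises 62 mm from here; its last 8 mm taper to 5 mm.
- spindle_tip (a point): Centre of the spindle's upper end, 62 mm above the seat, 106 mm above the bench.
- rotor_mid (a point): Loose aluminium rotor, upright on the bench: a round body 92 mm across and 22 mm high, and on it a hub 24 mm in diameter, 22 mm tall, to lift it by; a 14.5 mm hole right through. This point: on the axis (z up) half-way up, at the hub's foot, 22 mm above the underside. Six tube caps stand 5 mm above the body's top face, 28 to 40 mm from the axis. Yaw is free. 110 to 220 g.
- cover_mid (a point): Loose grey rotor cover, upright on the bench: a round plate with skirt 92 mm across, 11 mm high, and on it a knurled collar 38 mm in diameter, 19 mm tall, to lift it by. Its top has a 14.5 mm hole; below, it is hollow (30 mm wide, 24 mm up) and drops over the rotor's hub. This point: on the axis (z up), 15 mm above the underside; when home, 37 mm above the seat. Yaw is free. 50 to 100 g.
- lid (a joint): Angle of the clear domed lid about its hinge, rad: 0 shut on the body's rim (a firm stop), 1.75 fully open as at the start, standing a little past vertical behind the bowl. A damped spring pushes it open: at the lip it takes about 1.3 N near fully open, rising to about 6 N to hold it shut; let go, it swings open.
- lid_hinge (a point): Middle of the lid's hinge axis, 74 mm behind the spindle's axis, 70 mm above the bench. Axes turn with the lid: y along the hinge (the lid opens by turning about +y), -x along the lid from the hinge to the lip, z out of its outer side (up when shut). The lid is 148 mm across; its dome bulges 44 mm outwards at the middle, sloping to the rim.
- lid_lip (a point): Middle of the outer face (top face when shut) of the lid's front lip, a grey tab 26 mm deep, 56 mm wide, 5 mm thick at the lid's edge: 157 mm from the hinge axis, the tab's end 170 mm. Axes as lid_hinge. Shut, it is 75 mm above the bench, 83 mm in front of the spindle's axis; open, it tops the lid, the outer face looking away from the bowl.
- rotor: The same rotor; origin on the axis at its underside, 22 mm below rotor_mid.
- cover: The same cover; origin on the axis at its underside, 15 mm below cover_mid.
- pot_a_mid (a point): Bystander: a loose screw-capped specimen pot, 64 mm across the cap, 66 mm high; its centre, 33 mm above the bench. Leave it where it stands.
- pot_b_mid (a point): Bystander: a second, equal specimen pot; its centre. Leave it where it stands.
- slide_box_mid (a point): Bystander: a small loose card box of microscope slides, 82 x 32 x 27 mm; its centre. Leave it where it lies.
Not all that is in view belongs to the job. What is shaped like the rotor but purple or yellow is not meant.

How it is judged (in metres and radians):
On the way, in this order (a step that is already met when the one before it is completed fails the run):
1. the rotor is fully home on the spindle (horizontal distance between rotor_mid and seat below 0.003 m and z of rotor_mid in the frame of seat between 0.02 and 0.024 m and angle between rotor_mid's own z axis and vertical below 0.05 rad), for 0.2 s.
2. the cover is over the spindle and flat on the rotor (all of step 1 and horizontal distance between cover_mid and seat below 0.003 m and z of cover_mid in the frame of seat between 0.035 and 0.039 m and angle between cover_mid's own z axis and vertical below 0.05 rad), for 0.2 s.
3. the lid is held right down by the fingers (value of joint lid below 0.02 rad and contact force between the fingers and lid above 2 N), for 0.5 s.
At the end, for the whole second after the job is handed in: Rotor on its seat and cover on the rotor (heights within 2 mm, within 3 mm of the spindle's axis, level within 0.05 rad); lid angle under 0.02 rad (3 mm at the lip) with the fingers still pressing on it with over 2 N; pots and slide box within 30 mm of where they were (all of step 2 and all of step 3 and distance of each of pot_a_mid, pot_b_mid, slide_box_mid from where it was at the start of the episode below 0.03 m); the arm keeps its last pose, push and grip.
It fails at once if the rotor or its cover was tipped by more than 0.5 rad (angle between any of rotor_mid, cover_mid's own z axis and vertical above 0.5 rad).
It fails at once if the rotor or its cover was dropped or slammed home (over 0.5 m/s on the spindle) ((linear speed of rotor above 0.5 m/s and distance between rotor_mid and seat below 0.075 m) or (linear speed of cover above 0.5 m/s and distance between cover_mid and seat below 0.075 m)).
It fails at once if the lid was forced (more than 60 N) (contact force between the fingers and lid above 60 N).
It fails at once if a specimen pot or the slide box was pushed away or knocked over (not (distance of pot_a_mid from where it was at the start of the episode below 0.03 m) or not (distance of pot_b_mid from where it was at the start of the episode below 0.03 m) or not (distance of slide_box_mid from where it was at the start of the episode below 0.03 m) or angle between any of pot_a_mid, pot_b_mid's own z axis and vertical above 0.5 rad).
It also fails if it takes over 72 s, if anything falls off the work surface, if the arm or the gripper's body presses on something with over 40 N, if the wrist force passes 120 N, or if a joint passes its speed limit or range.

## Working session

There is one attempt and no reset: what is moved stays moved. The work goes in short steps, Python scripts to look and compute and a shell command to move; the robot and the scene stay as the last step left them, time stands still between calls to the robot, and variables do not carry over. Pictures are saved under pics/ and viewed, at most 10 in all, crops included, and the job is handed in when it is done.

```bash
ls; mkdir -p pics; cat > h.py <<'E'
import numpy as np, cv2
from bench import get_obs, viewer, close_job, r
def cam(n):
    f=viewer.grab_frame(n); H=f["frame"].shape[0]
    fl=H/2/np.tan(np.radians(f["fovy"])/2)
    f["K"]=np.array([[fl,0,f["cx"]],[0,fl,f["cy"]],[0,0,1.]]); f["D"]=np.array(f["distortion"],float)
    f["rvec"]=np.array(f["rvec"],float);f["tvec"]=np.array(f["tvec"],float)
    f["R"]=cv2.Rodrigues(f["rvec"])[0]; f["C"]=-f["R"].T@f["tvec"].ravel()
    return f
def save(f,p,box=None,s=1):
    im=f["frame"][:,:,::-1]
    if box: im=im[box[1]:box[3],box[0]:box[2]]
    cv2.imwrite(p,cv2.resize(im,None,fx=s,fy=s,interpolation=cv2.INTER_CUBIC))
def ray(f,uv):
    p=cv2.undistortPoints(np.array([[uv]],float),f["K"],f["D"])[0,0]
    d=f["R"].T@np.array([p[0],p[1],1]); return f["C"],d
def onz(f,uv,z):
    C,d=ray(f,uv); return C+d*(z-C[2])/d[2]
def proj(f,P):
    return cv2.projectPoints(np.array(P,float).reshape(-1,3),f["rvec"],f["tvec"],f["K"],f["D"])[0][:,0]
def tri(f1,u1,f2,u2):
    A=[];b=[]
    M=np.zeros((3,3));v=np.zeros(3)
    for f,u in((f1,u1),(f2,u2)):
        C,d=ray(f,u);d=d/np.linalg.norm(d);P=np.eye(3)-np.outer(d,d);M+=P;v+=P@C
    return np.linalg.solve(M,v)
E
python3 - <<'E'
from h import *
for n in("side","top"):
    f=cam(n);save(f,f"pics/{n}0.png",s=1.25);print(n,f["C"],f["R"][2],f["fovy"],f["D"])
o=get_obs();print(o["time"],o["orientation"],o["force"],r.grip_depth)
E
```

```text
pics
side [ 0.2734668  -0.69706659  0.51947444] [ 0.27566783  0.82317249 -0.4963812 ] 56.567912944216665 [0.01004562 0.         0.         0.         0.        ]
top [ 0.2747086  -0.0413213   1.40772962] [ 0.1809881   0.00511369 -0.98347199] 44.985379387905894 [-0.11686492  0.          0.          0.          0.        ]
0.1 [[-9.10304905e-01  4.13936866e-01 -1.11872034e-03]
 [ 4.13938308e-01  9.10302995e-01 -1.87997508e-03]
 [ 2.40183484e-04 -2.17443174e-03 -9.99997607e-01]] [-0.0870578   0.40312816  0.8722183 ] 0.0187
```

View pics/side0.png

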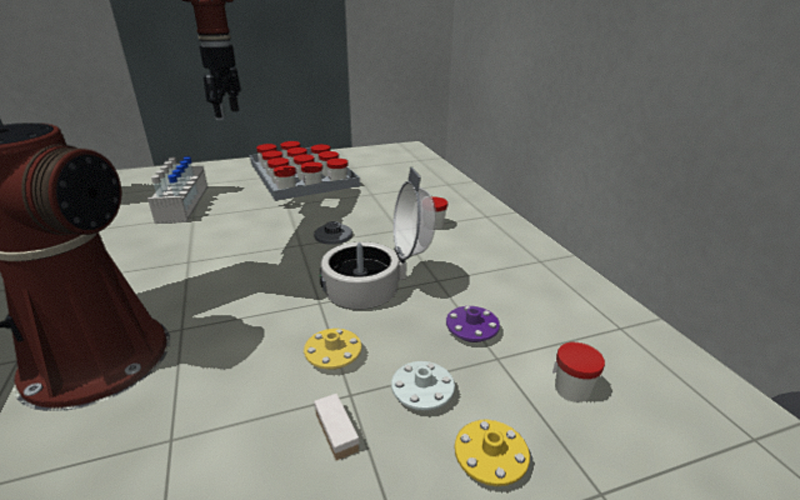

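View pics/top0.png

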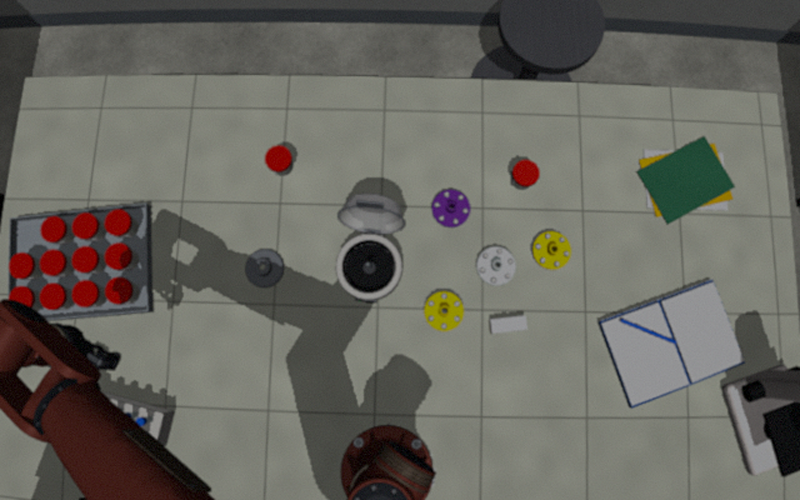

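Side view: silver rotor (424,380), yellow look-alikes (333,347), (493,452), purple (473,322); grey cover (333,231); spindle tip (360,246); lid tab (414,178). Top view: silver rotor (496,265), yellow (444,311), (552,249), purple (450,208), cover (264,268), spindle (370,267). I choose the silver one. A close-up composite follows.

```bash
cat > crops.py <<'E'
from h import *
def comp(path,items,w=266,h=300,cols=3):
    # items: (frame,(u,v),half)  labelled by fixed scale
    T=[]
    for f,(u,v),s in items:
        ww,hh=w/s,h/s; x0=u-ww/2;y0=v-hh/2
        M=np.array([[s,0,-s*x0+ (s-1)/2],[0,s,-s*y0+(s-1)/2]])
        t=cv2.warpAffine(f["frame"][:,:,::-1].copy(),M,(w,h),flags=cv2.INTER_CUBIC); T.append(t)
    rows=[np.hstack(T[i:i+cols]) for i in range(0,len(T),cols)]
    cv2.imwrite(path,np.vstack(rows))
E
python3 - <<'E'
from crops import *
s=cam("side");t=cam("top")
comp("pics/c0.png",[(s,(339,304),5),(s,(290,200),5),(s,(267,186),5),(t,(397,212),5),(t,(296,213),5),(t,(211,214),5)])
E
```

```text
(no output)
```

View pics/c0.png

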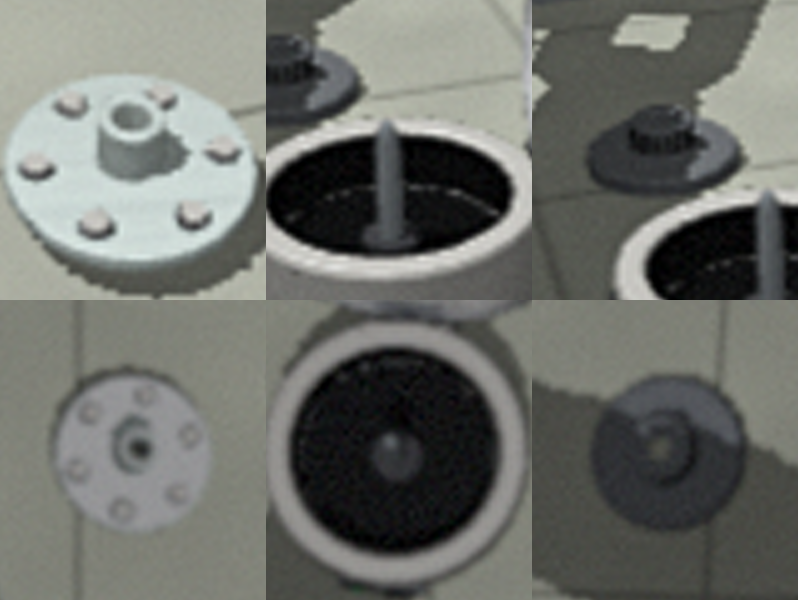

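The choice is confirmed: silver rotor with the hub at tile 1 (132,119), spindle tip at tile 2 (122,122), cover collar at tile 3 (132,117). I'll triangulate roughly first, then refine with known circles by edge search.

```bash
cat > fit.py <<'E'
from crops import *
from scipy.optimize import least_squares
from scipy.ndimage import map_coordinates
def circ(c,rad,n=72):
    a=np.linspace(0,2*np.pi,n,endpoint=False)
    return np.c_[c[0]+rad*np.cos(a),c[1]+rad*np.sin(a),np.full(n,c[2])]
def edges(f,c,rad,w=4,sign=0):
    """edge points near projected circle; sign>0: brighter inside"""
    g=cv2.GaussianBlur(f["frame"],(0,0),0.7).astype(float).mean(2)
    p=proj(f,circ(c,rad));q=proj(f,circ(c,rad*1.02)); n=(q-p)/np.linalg.norm(q-p,axis=1)[:,None]
    k=np.arange(-w,w+.01,.25); out=[]
    for a,b in zip(p,n):
        L=a+k[:,None]*b; v=map_coordinates(g,[L[:,1],L[:,0]],order=1,mode="nearest"); d=-np.gradient(v)
        d=np.abs(d) if sign==0 else d*sign
        i=d.argmax(); out.append((L[i],b,k[i],d[i]))
    return p,out
def fitc(views,c,iters=8,w0=5,free_z=False):
    """views: (f,rad,z,sign,mask_fn(angle_index)->bool)"""
    c=np.array(c,float)
    for it in range(iters):
        w=max(1.5,w0*0.75**it); data=[]
        for f,rad,dz,sg,sel in views:
            p,e=edges(f,[c[0],c[1],c[2]+dz],rad,w,sg)
            J=[(proj(f,circ([c[0]+(j==0)*1e-3,c[1]+(j==1)*1e-3,c[2]+(j==2)*1e-3+dz],rad))-p)/1e-3 for j in range(3)]
            for i,(L,b,k,d) in enumerate(e):
                if d>1.0 and (sel is None or i in sel): data.append([J[j][i]@b for j in range(3 if free_z else 2)]+[k])
        D=np.array(data); A=D[:,:-1]
        x=least_squares(lambda s:A@s-D[:,-1],np.zeros(A.shape[1]),loss="soft_l1",f_scale=.4).x
        c[:len(x)]+=x
    return c,np.median(np.abs(A@x-D[:,-1])),len(D)
E
cat > m1.py <<'E'
from fit import *
s=cam("side");t=cam("top")
def px(c,p,sc=5,w=266,h=300): return (c[0]-w/sc/2+(p[0]-(sc-1)/2)/sc, c[1]-h/sc/2+(p[1]-(sc-1)/2)/sc)
print("hub",tri(s,px((339,304),(132,119)),t,px((397,212),(138,146))))
print("tip",tri(s,px((290,200),(122,122)),t,px((296,213),(129,144))))
print("col",tri(s,px((267,186),(132,117)),t,px((211,214),(128,147))))
R0=tri(s,px((339,304),(132,119)),t,px((397,212),(138,146)));T0=tri(s,px((290,200),(122,122)),t,px((296,213),(129,144)));C0=tri(s,px((267,186),(132,117)),t,px((211,214),(128,147)))
for nm,v in(("top",[(t,.046,0,1,None)]),("side",[(s,.046,0,1,None)]),("both",[(s,.046,0,1,None),(t,.046,0,1,None)])):
    print("rotor",nm,fitc(v,[R0[0],R0[1],.022]))
print("rotor z free",fitc(v,[R0[0],R0[1],.022],free_z=True))
for nm,v in(("top",[(t,.058,0,-1,None)]),("side",[(s,.058,0,-1,None)]),("both",[(s,.058,0,-1,None),(t,.058,0,-1,None)])):
    print("bowl",nm,fitc(v,[T0[0],T0[1],.070]))
print("bowl zfree",fitc(v,[T0[0],T0[1],.07],free_z=True))
for nm,v in(("top",[(t,.046,0,-1,None)]),("side",[(s,.046,0,-1,None)]),("both",[(s,.046,0,-1,None),(t,.046,0,-1,None)])):
    print("cover",nm,fitc(v,[C0[0],C0[1],.011]))
E
python3 m1.py
```

```text
hub [ 0.47327772 -0.23988973  0.04103026]
tip [0.45682943 0.04922661 0.10721355]
col [0.45655398 0.30200847 0.02948924]
rotor top (array([ 0.47256545, -0.2404805 ,  0.022     ]), np.float64(0.4739357849038566), 70)
rotor side (array([ 0.47116439, -0.24160478,  0.022     ]), np.float64(0.2588677686166905), 72)
rotor both (array([ 0.47167832, -0.24113174,  0.022     ]), np.float64(0.46805975720790927), 141)
rotor z free (array([ 0.47214886, -0.23989985,  0.0200166 ]), np.float64(0.2651072898351315), 143)
bowl top (array([0.45816335, 0.05249762, 0.07      ]), np.float64(0.2677112720012855), 72)
bowl side (array([0.45584159, 0.04795157, 0.07      ]), np.float64(0.26547363274806074), 72)
bowl both (array([0.45752984, 0.05159492, 0.07      ]), np.float64(0.5013301314831), 144)
bowl zfree (array([0.45769903, 0.05245865, 0.06760628]), np.float64(0.292754922342499), 144)
cover top (array([0.45629721, 0.30088766, 0.011     ]), np.float64(0.4577439386116884), 72)
cover side (array([0.45189194, 0.27730057, 0.011     ]), np.float64(0.7867057174216219), 70)
cover both (array([0.45558925, 0.30095118, 0.011     ]), np.float64(0.5146196542168737), 131)
```

Heights agree with the text to about 2 mm (rotor top 20, hub 41, rim 68, tip 107, collar 29). Rotor is at about (0.472,-0.2405), spindle (0.4575,0.051), cover (0.456,0.301). The caps lie at about -14°+60k, so the fingers should close along 76°.

```bash
cat > go.py <<'E'
import sys;from h import *
# usage: go.py x y z [yaw of tool y, deg]: shift (mm, tool axes) and turn needed
o=get_obs();R=np.array(o["orientation"]);p=np.array(o["tool_pos"])
print("t",round(o["time"],2),"pos",p.round(4),"F",np.round(o["force"],1),"w",round(o["grip_width"],3),"gf",round(o["gripper_force"],1),"yawy",np.degrees(np.arctan2(R[1,1],R[0,1])).round(2),"tilt",R[:2,2].round(4),"j",np.round(o["joints"],0))
if len(sys.argv)>3: print("travel mm",(R.T@(np.array([float(a) for a in sys.argv[1:4]])-p)*1000).round(1))
E
python3 -m jog '[{"travel":[0,0,0],"rotation":[0,0,-0.18]},{"travel":[0,0,0],"rotation":[0,0,0]}]' 0.5; python3 go.py 0.472 -0.2405 0.12
```

```text
time: 0.55
tool_pos: [0.2587, 0.5689, 0.2312]
orientation: [[-0.969, 0.246, -0.0], [0.246, 0.969, -0.0], [0.0, -0.0, -1.0]]
force: [0.2, -0.4, 0.1]
grip_width: 0.604
gripper_force: 0.0
t 0.55 pos [0.2587 0.5689 0.2312] F [ 0.2 -0.4  0.1] w 0.604 gf 0.0 yawy 75.75 tilt [-0.0001 -0.0002] j [ 59.  12.  92.   0.  75. -17.]
travel mm [-406.1 -731.9  111.3]
```

```bash
python3 -m jog '[{"travel":[-14,-26,0],"rotation":[0,0,0]},{"travel":[-28,-50,0],"rotation":[0,0,0]},{"travel":[-32,-56,0],"rotation":[0,0,0]},{"travel":[-32,-56,0],"rotation":[0,0,0]},{"travel":[-32,-56,0],"rotation":[0,0,0]},{"travel":[-32,-56,0],"rotation":[0,0,0]},{"travel":[-32,-56,0],"rotation":[0,0,0]},{"travel":[-32,-56,0],"rotation":[0,0,0]},{"travel":[-32,-56,0],"rotation":[0,0,0]},{"travel":[-32,-56,0],"rotation":[0,0,0]},{"travel":[-32,-56,0],"rotation":[0,0,0]},{"travel":[-32,-56,0],"rotation":[0,0,0]}]'>/dev/null; python3 -m jog '[{"travel":[-32,-56,20],"rotation":[0,0,0]},{"travel":[-20,-30,30],"rotation":[0,0,0]},{"travel":[-10,-10,40],"rotation":[0,0,0]},{"travel":[0,0,21],"rotation":[0,0,0]},{"travel":[0,0,0],"rotation":[0,0,0]},{"travel":[0,0,0],"rotation":[0,0,0]}]'; python3 go.py 0.472 -0.2405 0.07
```

```text
time: 2.8
tool_pos: [0.4851, -0.2208, 0.1229]
orientation: [[-0.969, 0.245, 0.001], [0.245, 0.969, -0.001], [-0.002, -0.001, -1.0]]
force: [0.4, -1.0, 0.5]
grip_width: 0.499
gripper_force: 0.0
t 2.8 pos [ 0.4851 -0.2208  0.1229] F [ 0.4 -1.   0.5] w 0.499 gf 0.0 yawy 75.8 tilt [ 0.0015 -0.0009] j [ -32.    8.  110.    0.   62. -108.]
travel mm [  7.9 -22.2  52.9]
```

```bash
python3 -m jog '[{"travel":[4,-11,20],"rotation":[0,0,0]},{"travel":[4,-11,22],"rotation":[0,0,0]},{"travel":[0,0,11],"rotation":[0,0,0]},{"travel":[0,0,0],"rotation":[0,0,0]},{"travel":[0,0,0],"rotation":[0,0,0]}]' >/dev/null; python3 go.py 0.472 -0.2405 0.026
python3 - <<'E'
from crops import *
s=cam("side");t=cam("top");p=np.array(get_obs()["tool_pos"])
for f in(s,t): print(proj(f,[p,[.472,-.2405,.044]]).round(1))
comp("pics/c1.png",[(s,(339,294),5),(t,(397,212),5)],w=400,h=400,cols=2)
E
```

```text
t 3.42 pos [ 0.4723 -0.2402  0.07  ] F [0.1 0.1 0.1] w 0.502 gf 0.0 yawy 75.88 tilt [ 0.0019 -0.0012] j [ -35.   12.  112.    0.   56. -110.]
travel mm [ 0.3 -0.4 44. ]
[[339.  285.3]
 [338.4 296.5]]
[[399.1 210. ]
 [397.9 211.4]]
```

View pics/c1.png

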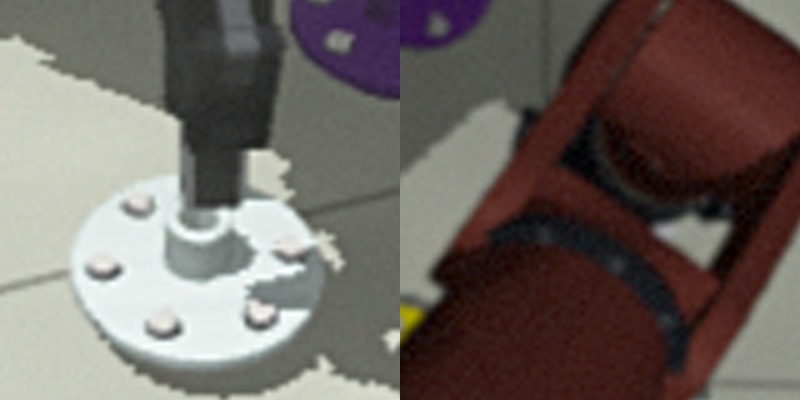

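```bash
python3 - <<'E'
from crops import *
s=cam("side");o=get_obs();p=np.array(o["tool_pos"]);R=np.array(o["orientation"])
for z in(0,.005):
  Q=[p+R@[dx,dy,-z] for dy in(-.021,-.036,.021,.036) for dx in(-.011,.011)]
  print(((proj(s,Q)-[339,294])*5+200).round(0).tolist())
print((proj(s,[.472,-.2405,.044])-[339,294])*5+200)
E
```

```text
[[239.0, 197.0], [176.0, 201.0], [246.0, 229.0], [181.0, 233.0], [222.0, 116.0], [161.0, 119.0], [216.0, 89.0], [156.0, 92.0]]
[[240.0, 186.0], [176.0, 190.0], [247.0, 218.0], [181.0, 221.0], [222.0, 105.0], [161.0, 108.0], [216.0, 78.0], [157.0, 81.0]]
[[197.05459109 212.33204578]]
```

Side view: the near finger's end spans x 180–243 around y 205 and agrees with the prediction. The hub is at (197,215), between the fingers, and the finger lies between the caps. Descend and grip.

```bash
python3 -m jog '[{"travel":[0,0,15],"rotation":[0,0,0]},{"travel":[0,0,15],"rotation":[0,0,0]},{"travel":[0,0,10],"rotation":[0,0,0]},{"travel":[0,0,3],"rotation":[0,0,0]},{"travel":[0,0,0],"rotation":[0,0,0]}]' >/dev/null; python3 go.py; python3 -m jog '[{"travel":[0,0,0],"rotation":[0,0,0]},{"travel":[0,0,0],"rotation":[0,0,0]},{"travel":[0,0,0],"rotation":[0,0,0]},{"travel":[0,0,0],"rotation":[0,0,0]},{"travel":[0,0,0],"rotation":[0,0,0]},{"travel":[0,0,0],"rotation":[0,0,0]}]' 1 >/dev/null; python3 go.py;  python3 -m jog '[{"travel":[0,0,-5],"rotation":[0,0,0]},{"travel":[0,0,-15],"rotation":[0,0,0]},{"travel":[0,0,-30],"rotation":[0,0,0]},{"travel":[0,0,-40],"rotation":[0,0,0]},{"travel":[0,0,-35],"rotation":[0,0,0]},{"travel":[0,0,-15],"rotation":[0,0,0]},{"travel":[0,0,0],"rotation":[0,0,0]}]' >/dev/null; python3 go.py 0.4575 0.051 0.17
```

```text
t 4.2 pos [ 0.471  -0.2398  0.0253] F [0.8 0.1 0.3] w 0.502 gf 0.0 yawy 75.86 tilt [-0.0007  0.0005] j [ -35.   17.  112.   -0.   51. -110.]
t 4.95 pos [ 0.4719 -0.2404  0.0266] F [-0.8 -0.1  4.9] w 0.251 gf 59.4 yawy 75.86 tilt [ 0.0013 -0.0009] j [ -35.   17.  112.   -0.   51. -110.]
t 5.83 pos [ 0.4717 -0.2403  0.1668] F [ 0.1 -0.7 -1.8] w 0.253 gf 58.9 yawy 75.86 tilt [ 0.0019 -0.0013] j [ -35.    4.  109.   -0.   67. -110.]
travel mm [ 85.  279.   -3.6]
```

```bash
python3 -m jog '[{"travel":[4,14,-1],"rotation":[0,0,0]},{"travel":[9,30,-2],"rotation":[0,0,0]},{"travel":[12,40,0],"rotation":[0,0,0]},{"travel":[14,45,0],"rotation":[0,0,0]},{"travel":[14,45,0],"rotation":[0,0,0]},{"travel":[13,42,0],"rotation":[0,0,0]},{"travel":[10,33,0],"rotation":[0,0,0]},{"travel":[6,20,0],"rotation":[0,0,0]},{"travel":[3,10,0],"rotation":[0,0,0]},{"travel":[0,0,0],"rotation":[0,0,0]},{"travel":[0,0,0],"rotation":[0,0,0]}]' >/dev/null; python3 go.py 0.4575 0.051 0.17
python3 - <<'E'
from fit import *
s=cam("side");t=cam("top");p=np.array(get_obs()["tool_pos"])
zr=p[2]-.0266+.022
for f,n in((s,"side"),(t,"top")): print(n,proj(f,[p,[p[0],p[1],zr],[.4575,.051,.106]]).round(1).tolist())
print(p[:2]-[.4719,-.2404]+[.472,-.2405])
print("side fit rotor top edge",fitc([(s,.046,0,1,None)],[p[0],p[1],zr],w0=4))
save(s,"pics/c2.png",(190,80,390,230),4)
E
```

```text
t 7.2 pos [0.4567 0.0508 0.1684] F [-0.   0.1 -1.6] w 0.251 gf 59.0 yawy 75.83 tilt [-0.0008 -0.0003] j [ -2.  -4. 117.  -0.  67. -78.]
travel mm [-0.7  0.4 -1.6]
side [[286.1, 169.8], [286.2, 171.7], [287.3, 194.1]]
top [[292.8, 207.8], [292.9, 208.1], [294.2, 211.0]]
[0.45707556 0.05054377]
side fit rotor top edge (array([0.45681884, 0.04602257, 0.16404724]), np.float64(0.8221144239676834), 30)
```

View pics/c2.png

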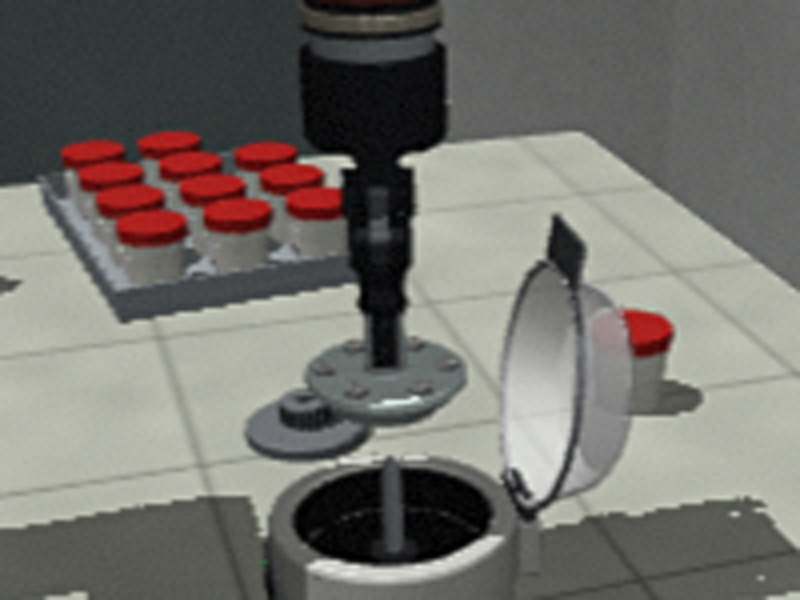

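Side crop: the held rotor is level with its centre at (386,380), the spindle tip is at (392,460), and the lid tab is at (566,250). I'll refine the lateral offset from the spindle's columns.

```bash
python3 - <<'E'
from fit import *
s=cam("side");o=get_obs();p=np.array(o["tool_pos"])
g=s["frame"].astype(float).mean(2)
for v in range(196,212,2):
    row=g[v,276:300]; w=np.clip(row-row.min()-12,0,None); 
    # spindle blob near centre
    c=11;w[:6]=0;w[18:]=0
    z=.106-(v-194)*.062/ (proj(s,[.4575,.051,.044])[0,1]-194)
    print(v,(w*np.arange(276,300)).sum()/w.sum(),proj(s,[p[0],p[1],z]).round(1)[0],row[4:19].astype(int))
zr=p[2]-.0266+.022
# rotor silhouette at upper rim: row-wise left/right edges
P=proj(s,circ([p[0],p[1],zr],.046)); print(P.min(0),P.max(0)); 
v=int(round(proj(s,[p[0],p[1],zr])[0,1]));print(v,g[v,258:314].astype(int))
E
```

```text
196 286.88038277511953 [287.2 196.3] [139 135 134 120 115  84  63  79  78  78  93  99 111 116 114]
198 287.4323979591837 [287.3 198.3] [15 13  9  5  5 33 61 70 78 67 21  1  3  2  4]
200 287.52565564424174 [287.4 200.3] [ 0  5  0  9  8 38 64 76 77 70 37  6  8  9 12]
202 287.60688836104515 [287.5 202.4] [13 10 12  7  9 36 63 71 79 68 44 12  8  6  7]
204 287.5651658767773 [287.6 204.4] [10 15  5  7  6 37 63 74 78 70 39  2  5 11 11]
206 287.97861507128306 [287.7 206.3] [ 4  9 12  7 11 33 64 70 77 75 61 24 13 15 10]
208 287.91413043478263 [287.8 208.3] [30 14  7  0 10 28 61 69 77 78 61 14  6 13  8]
210 287.7924743443558 [287.8 210.3] [10  8 12  6  5 30 62 71 76 75 55 10  1  2  7]
[265.7996037  163.44093724] [306.49836917 180.60006462]
172 [172 175 174 173 172 174 174 168 141 102  90  75  85  93  86  84  88 107
 108 108 108 109 107  90  76  77  76  77  76  78  77  74  88 102 112 108
 110 111 112 109 109 101  81  69  69  79 103 107 127 164 173 159 154 168
 178 183]
```

The spindle and held rotor agree laterally to about 0.3 mm in the side view, with depth uncertain to about 2 mm, within the taper's capture. I'll lower onto the tip and feel the force.

```bash
python3 -m jog '[{"travel":[0,0,8],"rotation":[0,0,0]},{"travel":[0,0,12],"rotation":[0,0,0]},{"travel":[0,0,10],"rotation":[0,0,0]},{"travel":[0,0,4],"rotation":[0,0,0]},{"travel":[0,0,3],"rotation":[0,0,0]},{"travel":[0,0,3],"rotation":[0,0,0]},{"travel":[0,0,3],"rotation":[0,0,0]},{"travel":[0,0,0],"rotation":[0,0,0]}]' >/dev/null; python3 go.py; python3 - <<'E'
from h import *
s=cam("side");save(s,"pics/c3.png",(230,110,350,220),5)
E
```

```text
t 8.35 pos [0.4568 0.0514 0.1257] F [ 0.5 -0.2 -1.7] w 0.254 gf 59.0 yawy 75.86 tilt [-0.0003 -0.    ] j [ -2.  -1. 119.  -0.  62. -78.]
```

View pics/c3.png

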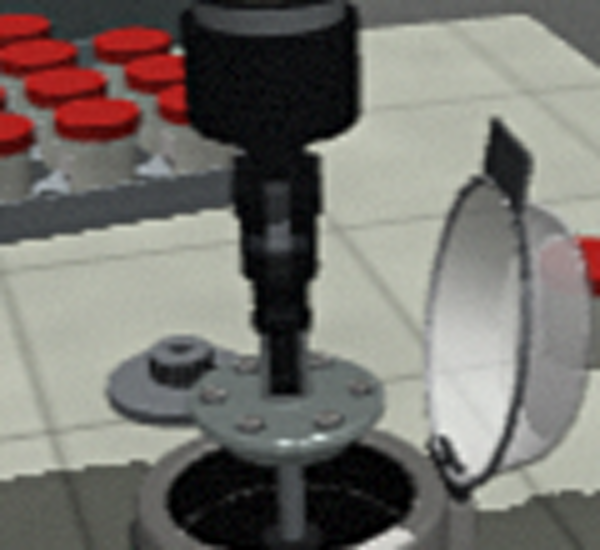

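The rotor is level, with the spindle tip inside its hole and no contact force. Continue down in stages.

```bash
for i in 1 2; do python3 -m jog '[{"travel":[0,0,3],"rotation":[0,0,0]},{"travel":[0,0,3],"rotation":[0,0,0]},{"travel":[0,0,3],"rotation":[0,0,0]},{"travel":[0,0,0],"rotation":[0,0,0]}]' >/dev/null; python3 go.py; done
```

```text
t 8.9 pos [0.4566 0.0514 0.1163] F [-0.  -0.6 -2.4] w 0.251 gf 59.0 yawy 75.86 tilt [-0.001  0.   ] j [ -2.  -0. 120.  -0.  61. -78.]
t 9.4 pos [0.4566 0.0514 0.1074] F [-0.4 -0.4 -2. ] w 0.251 gf 59.0 yawy 75.86 tilt [-0.0008  0.    ] j [ -2.   1. 120.  -0.  59. -78.]
```

```bash
python3 -m jog '[{"travel":[0,0,4],"rotation":[0,0,0]},{"travel":[0,0,4],"rotation":[0,0,0]},{"travel":[0,0,4],"rotation":[0,0,0]},{"travel":[0,0,4],"rotation":[0,0,0]},{"travel":[0,0,4],"rotation":[0,0,0]},{"travel":[0,0,0],"rotation":[0,0,0]}]' >/dev/null; python3 go.py; python3 -m jog '[{"travel":[0,0,4],"rotation":[0,0,0]},{"travel":[0,0,4],"rotation":[0,0,0]},{"travel":[0,0,4],"rotation":[0,0,0]},{"travel":[0,0,2],"rotation":[0,0,0]},{"travel":[0,0,0],"rotation":[0,0,0]}]' >/dev/null; python3 go.py
```

```text
t 10.15 pos [0.4565 0.0514 0.0873] F [-0.8  0.3 -1.4] w 0.252 gf 59.0 yawy 75.86 tilt [-0.0011  0.    ] j [ -2.   3. 121.  -0.  57. -78.]
t 10.78 pos [0.4568 0.0514 0.0735] F [-0.3 -0.9 -2.1] w 0.244 gf 59.0 yawy 75.86 tilt [-0.0005  0.    ] j [ -2.   4. 121.   0.  55. -78.]
```

```bash
python3 -m jog '[{"travel":[0,0,1],"rotation":[0,0,0]},{"travel":[0,0,1],"rotation":[0,0,0]},{"travel":[0,0,0],"rotation":[0,0,0]}]' >/dev/null; python3 go.py; python3 -m jog '[{"travel":[0,0,1],"rotation":[0,0,0]},{"travel":[0,0,0],"rotation":[0,0,0]},{"travel":[0,0,0],"rotation":[0,0,0]}]' >/dev/null; python3 go.py;python3 -m jog '[{"travel":[0,0,1],"rotation":[0,0,0]},{"travel":[0,0,0],"rotation":[0,0,0]},{"travel":[0,0,0],"rotation":[0,0,0]}]' >/dev/null; python3 go.py
```

```text
t 11.15 pos [0.4569 0.0513 0.0718] F [-0.  -0.7 -2.1] w 0.253 gf 59.0 yawy 75.86 tilt [-0.0001 -0.    ] j [ -2.   4. 121.  -0.  55. -78.]
t 11.53 pos [0.457  0.0513 0.0708] F [ 0.3  0.2 -1.3] w 0.253 gf 59.0 yawy 75.86 tilt [-0.0001 -0.    ] j [ -2.   4. 121.  -0.  55. -78.]
t 11.9 pos [0.4572 0.0514 0.0705] F [-2.6  0.1  5.4] w 0.25 gf 59.7 yawy 75.87 tilt [ 0.     -0.0001] j [ -2.   4. 121.  -0.  55. -78.]
```

The rotor is seated, with reaction +5.4 N at TCP z 0.0705 as expected. Release, rise and look.

```bash
python3 -m jog '[{"travel":[0,0,0],"rotation":[0,0,0]},{"travel":[0,0,0],"rotation":[0,0,0]},{"travel":[0,0,0],"rotation":[0,0,0]},{"travel":[0,0,-2],"rotation":[0,0,0]},{"travel":[0,0,-5],"rotation":[0,0,0]},{"travel":[0,0,-15],"rotation":[0,0,0]},{"travel":[0,0,-25],"rotation":[0,0,0]},{"travel":[0,0,-30],"rotation":[0,0,0]},{"travel":[0,0,-25],"rotation":[0,0,0]},{"travel":[0,0,-10],"rotation":[0,0,0]}]' 0.5 >/dev/null; python3 go.py 0.456 0.3012 0.09
python3 - <<'E'
from fit import *
s=cam("side")
for rad,dz,sg in((.046,.066,1),):
    print("rotor home side",fitc([(s,rad,0,sg,None)],[.4567,.0505,dz],w0=3))
E
```

```text
t 13.15 pos [0.4585 0.0513 0.1847] F [-0.2 -0.1  0.3] w 0.502 gf 0.0 yawy 75.86 tilt [ 0.0049 -0.0002] j [ -2.  -6. 117.   0.  69. -78.]
travel mm [ 64.  241.6  94.7]
rotor home side (array([0.45702642, 0.04908299, 0.066     ]), np.float64(0.2710194465085451), 69)
```

```bash
python3 - <<'E'
from fit import *
s=cam("side");t=cam("top")
for n,v in(("top",[(t,.046,0,-1,None)]),("side",[(s,.046,0,-1,None)]),("top bottom",[(t,.046,-.011,-1,None)]),("both",[(s,.046,0,-1,None),(t,.046,0,-1,None)])):
    print(n,fitc(v,[.456,.3,.011],w0=2.5))
for n,v in(("collar top",[(t,.019,0,0,None)]),("collar side",[(s,.019,0,0,None)])):
    print(n,fitc(v,[.456,.3,.03],w0=2))
E
```

```text
top (array([0.45618989, 0.30097762, 0.011     ]), np.float64(0.47889249673124756), 72)
side (array([0.4515714 , 0.28089013, 0.011     ]), np.float64(0.513192014516283), 72)
top bottom (array([0.45752248, 0.30370316, 0.011     ]), np.float64(0.5035102410370033), 72)
both (array([0.45573977, 0.30100682, 0.011     ]), np.float64(0.5011687822477536), 125)
collar top (array([0.45769594, 0.29390251, 0.03      ]), np.float64(0.7357164036108316), 71)
collar side (array([0.45423661, 0.29813025, 0.03      ]), np.float64(0.25589010959387803), 72)
```

```bash
python3 -m jog '[{"travel":[4,20,0],"rotation":[0,0,0]},{"travel":[10,40,5],"rotation":[0,0,0]},{"travel":[13,50,15],"rotation":[0,0,0]},{"travel":[13,50,20],"rotation":[0,0,0]},{"travel":[12,42,20],"rotation":[0,0,0]},{"travel":[8,25,20],"rotation":[0,0,0]},{"travel":[4,14,15],"rotation":[0,0,0]},{"travel":[0,0,0],"rotation":[0,0,0]},{"travel":[0,0,0],"rotation":[0,0,0]}]' 0.2 >/dev/null; python3 go.py 0.4555 0.3002 0.05
python3 - <<'E'
from crops import *
s=cam("side");comp("pics/c4.png",[(s,(267,170),6)],w=500,h=500,cols=1)
o=get_obs();p=np.array(o["tool_pos"]);R=np.array(o["orientation"])
q=lambda P:((proj(s,P)-[267,170])*6+250).round(0).tolist()
print(q([p]),q([p+R@[dx,dy,-.006] for dy in(-.034,-.048,.034,.048) for dx in(-.011,.011)]),q([.4555,.3002,.030]))
E
```

```text
t 14.43 pos [0.4541 0.2999 0.0869] F [-0.5 -0.5  0.7] w 0.8 gf 0.0 yawy 75.82 tilt [ 0.0001 -0.0004] j [ 26.  13. 109.  -0.  58. -50.]
travel mm [-1.3  0.7 36.9]
[[235.0, 199.0]] [[255.0, 215.0], [208.0, 217.0], [254.0, 227.0], [206.0, 229.0], [259.0, 160.0], [215.0, 162.0], [260.0, 150.0], [216.0, 151.0]] [[245.0, 305.0]]
```

View pics/c4.png

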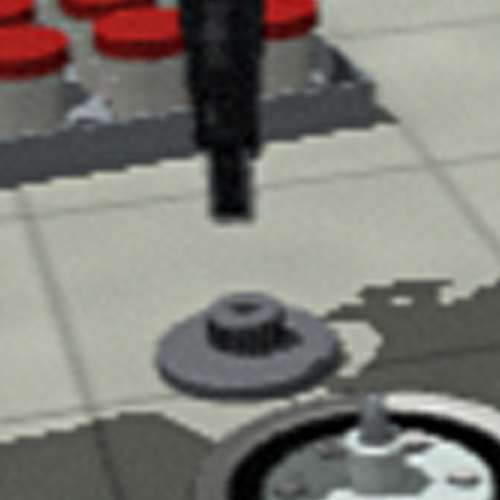

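Side crop: cover collar top at (245,308), predicted (245,305). Fingers end at (230,222) as predicted, centred over the cover. Descend and grip.

```bash
python3 -m jog '[{"travel":[-1,0.5,12],"rotation":[0,0,0]},{"travel":[0,0,20],"rotation":[0,0,0]},{"travel":[0,0,18],"rotation":[0,0,0]},{"travel":[0,0,12],"rotation":[0,0,0]},{"travel":[0,0,7],"rotation":[0,0,0]},{"travel":[0,0,3],"rotation":[0,0,0]},{"travel":[0,0,0],"rotation":[0,0,0]},{"travel":[0,0,0],"rotation":[0,0,0]}]' >/dev/null; python3 go.py 0.4552 0.3002 0.015
```

```text
t 15.47 pos [0.4554 0.3012 0.0153] F [-0.2 -0.3  1.1] w 0.799 gf 0.0 yawy 75.87 tilt [0.001  0.0005] j [ 26.  19. 110.  -0.  50. -50.]
travel mm [-0.1 -1.   0.3]
```

```bash
python3 -m jog '[{"travel":[0,-1,0],"rotation":[0,0,0]},{"travel":[0,0,0],"rotation":[0,0,0]},{"travel":[0,0,0],"rotation":[0,0,0]},{"travel":[0,0,0],"rotation":[0,0,0]},{"travel":[0,0,0],"rotation":[0,0,0]},{"travel":[0,0,0],"rotation":[0,0,0]}]' 1 >/dev/null; python3 go.py;  python3 -m jog '[{"travel":[0,0,-5],"rotation":[0,0,0]},{"travel":[0,0,-20],"rotation":[0,0,0]},{"travel":[0,0,-40],"rotation":[0,0,0]},{"travel":[0,0,-45],"rotation":[0,0,0]},{"travel":[0,0,-30],"rotation":[0,0,0]},{"travel":[0,0,-10],"rotation":[0,0,0]},{"travel":[0,0,0],"rotation":[0,0,0]}]' >/dev/null; python3 go.py 0.457 0.0514 0.165
```

```text
t 16.23 pos [0.4552 0.3003 0.0157] F [-0.9 -1.   4.6] w 0.418 gf 59.5 yawy 75.86 tilt [0.0009 0.0005] j [ 26.  19. 110.   0.  50. -50.]
t 17.1 pos [0.4545 0.2999 0.1646] F [-0.7 -0.4 -1.2] w 0.415 gf 60.1 yawy 75.86 tilt [0.0001 0.    ] j [ 26.   7. 107.  -0.  67. -50.]
travel mm [ -63.1 -240.3   -0.4]
```

```bash
python3 -m jog '[{"travel":[-4,-14,0],"rotation":[0,0,0]},{"travel":[-8,-32,0],"rotation":[0,0,0]},{"travel":[-12,-45,0],"rotation":[0,0,0]},{"travel":[-12,-46,0],"rotation":[0,0,0]},{"travel":[-11,-42,0],"rotation":[0,0,0]},{"travel":[-8,-31,0],"rotation":[0,0,0]},{"travel":[-5,-20,0],"rotation":[0,0,0]},{"travel":[-3,-10,0],"rotation":[0,0,0]},{"travel":[0,0,0],"rotation":[0,0,0]},{"travel":[0,0,0],"rotation":[0,0,0]}]' >/dev/null; python3 go.py 0.457 0.0514 0.165
python3 - <<'E'
from fit import *
s=cam("side");o=get_obs();p=np.array(o["tool_pos"])
z=p[2]-.0157+.011
for sg in(1,-1,0): print(fitc([(s,.046,0,sg,None)],[p[0],p[1]-.0023,z],w0=3))
save(s,"pics/c5.png",(225,130,345,230),5)
q=lambda P:((proj(s,P)-[225,130])*5+2).round(0).tolist()
P=proj(s,circ([p[0],p[1],z],.046))
print(((P-[225,130])*5+2).min(0),((P-[225,130])*5+2).max(0),q([p[0],p[1],z]),q([p[0],p[1],.106]))
E
```

```text
t 18.35 pos [0.4567 0.0523 0.1643] F [ 0.8 -0.3 -1.6] w 0.416 gf 60.1 yawy 75.88 tilt [-0.0009  0.0004] j [ -2.  -4. 118.   0.  67. -78.]
travel mm [-0.5 -0.8 -0.7]
(array([0.45731109, 0.04660681, 0.15979525]), np.float64(0.5051839146942602), 40)
(array([0.45121682, 0.03320959, 0.15979525]), np.float64(0.44956656718430277), 66)
(array([0.45104379, 0.03280538, 0.15979525]), np.float64(0.46391636324093377), 69)
[205.36732579 176.1806874 ] [407.99465412 262.27918072] [[307.0, 217.0]] [[311.0, 321.0]]
```

View pics/c5.png

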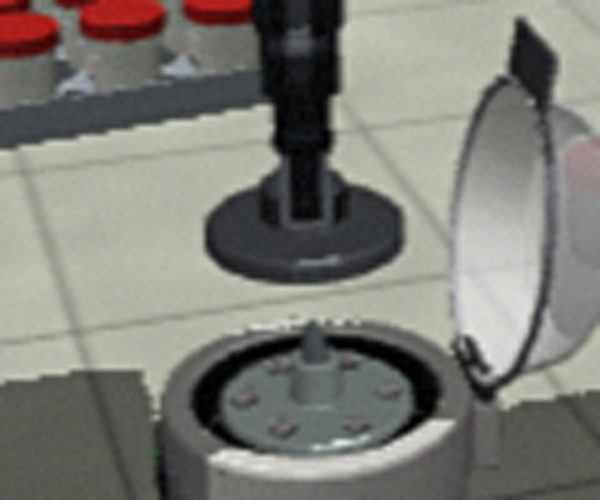

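Side crop: the cover spans 205–405 (centre 305), the spindle tip is at (313,322), and the rotor is seated level. I need about +1.3 mm x and -0.8 mm y, then lower.

```bash
python3 -m jog '[{"travel":[-1.5,-0.5,6],"rotation":[0,0,0]},{"travel":[0,0,12],"rotation":[0,0,0]},{"travel":[0,0,14],"rotation":[0,0,0]},{"travel":[0,0,10],"rotation":[0,0,0]},{"travel":[0,0,5],"rotation":[0,0,0]},{"travel":[0,0,0],"rotation":[0,0,0]}]' >/dev/null; python3 go.py 0.458 0.0515 0.11; python3 -m jog '[{"travel":[0,0,4],"rotation":[0,0,0]},{"travel":[0,0,4],"rotation":[0,0,0]},{"travel":[0,0,4],"rotation":[0,0,0]},{"travel":[0,0,4],"rotation":[0,0,0]},{"travel":[0,0,2],"rotation":[0,0,0]},{"travel":[0,0,0],"rotation":[0,0,0]}]' >/dev/null; python3 go.py 0.458 0.0515 0.11
```

```text
t 19.15 pos [0.4581 0.051  0.1172] F [-0.1 -0.2 -0.9] w 0.417 gf 60.1 yawy 75.86 tilt [-0.0011  0.    ] j [ -2.   0. 119.  -0.  61. -78.]
travel mm [0.2 0.5 7.2]
t 19.9 pos [0.4582 0.051  0.0996] F [-0.  -0.3 -1.2] w 0.414 gf 60.1 yawy 75.86 tilt [-0.0005 -0.    ] j [ -2.   2. 120.  -0.  58. -78.]
travel mm [  0.4   0.4 -10.4]
```

```bash
for i in 1 2 3; do python3 -m jog '[{"travel":[0,0,1.5],"rotation":[0,0,0]},{"travel":[0,0,1.5],"rotation":[0,0,0]},{"travel":[0,0,1.5],"rotation":[0,0,0]},{"travel":[0,0,0],"rotation":[0,0,0]}]' >/dev/null; python3 go.py; done
```

```text
t 20.4 pos [0.4583 0.051  0.0951] F [ 0.7 -0.4 -0.2] w 0.416 gf 60.1 yawy 75.86 tilt [-0.0003  0.    ] j [ -2.   2. 120.  -0.  58. -78.]
t 20.9 pos [0.4583 0.051  0.0906] F [-0.1  0.  -1.4] w 0.42 gf 60.1 yawy 75.86 tilt [-0.0004 -0.    ] j [ -2.   3. 120.  -0.  57. -78.]
t 21.4 pos [0.4582 0.051  0.0861] F [-0.3  0.1 -0.6] w 0.417 gf 60.1 yawy 75.86 tilt [-0.0004  0.    ] j [ -2.   3. 120.  -0.  57. -78.]
```

```bash
python3 -m jog '[{"travel":[0,0,1.5],"rotation":[0,0,0]},{"travel":[0,0,1.5],"rotation":[0,0,0]},{"travel":[0,0,0.5],"rotation":[0,0,0]},{"travel":[0,0,0],"rotation":[0,0,0]}]' >/dev/null; python3 go.py; for i in 1 2; do python3 -m jog '[{"travel":[0,0,0.7],"rotation":[0,0,0]},{"travel":[0,0,0],"rotation":[0,0,0]},{"travel":[0,0,0],"rotation":[0,0,0]}]' >/dev/null; python3 go.py; done
```

```text
t 21.9 pos [0.4584 0.051  0.0827] F [ 0.1  0.4 -1.1] w 0.422 gf 60.1 yawy 75.86 tilt [-0.0002 -0.    ] j [ -2.   3. 120.  -0.  56. -78.]
t 22.27 pos [0.4584 0.051  0.0821] F [-0.1  0.8 -1.4] w 0.415 gf 60.1 yawy 75.86 tilt [-0. -0.] j [ -2.   3. 120.  -0.  56. -78.]
t 22.65 pos [0.4587 0.051  0.0817] F [-1.3 -0.3  3.7] w 0.415 gf 60.4 yawy 75.86 tilt [ 0.0003 -0.    ] j [ -2.   3. 120.  -0.  56. -78.]
```

The cover is seated (z 0.0817 as computed, +3.7 N). Release, rise, then check and measure the lid tab.

```bash
python3 -m jog '[{"travel":[0,0,0],"rotation":[0,0,0]},{"travel":[0,0,0],"rotation":[0,0,0]},{"travel":[0,0,0],"rotation":[0,0,0]},{"travel":[0,0,-3],"rotation":[0,0,0]},{"travel":[0,0,-10],"rotation":[0,0,0]},{"travel":[0,0,-25],"rotation":[0,0,0]},{"travel":[0,0,-50],"rotation":[0,0,0]},{"travel":[0,0,-60],"rotation":[0,0,0]},{"travel":[0,0,-60],"rotation":[0,0,0]},{"travel":[0,0,-40],"rotation":[0,0,0]},{"travel":[0,0,-10],"rotation":[0,0,0]},{"travel":[0,0,0],"rotation":[0,0,0]}]' 0.25 >/dev/null; python3 go.py
python3 - <<'E'
from crops import *
s=cam("side");t=cam("top")
comp("pics/c6.png",[(s,(300,180),4),(t,(296,185),4)],w=400,h=500,cols=2)
print(proj(t,[.458,.051,.07]))
E
```

```text
t 24.15 pos [0.4584 0.051  0.3395] F [-0.   0.2 -0.5] w 0.75 gf 0.0 yawy 75.86 tilt [ 0.0007 -0.0001] j [ -2. -12. 106.  -0.  87. -78.]
[[295.07508618 212.67305751]]
```

View pics/c6.png

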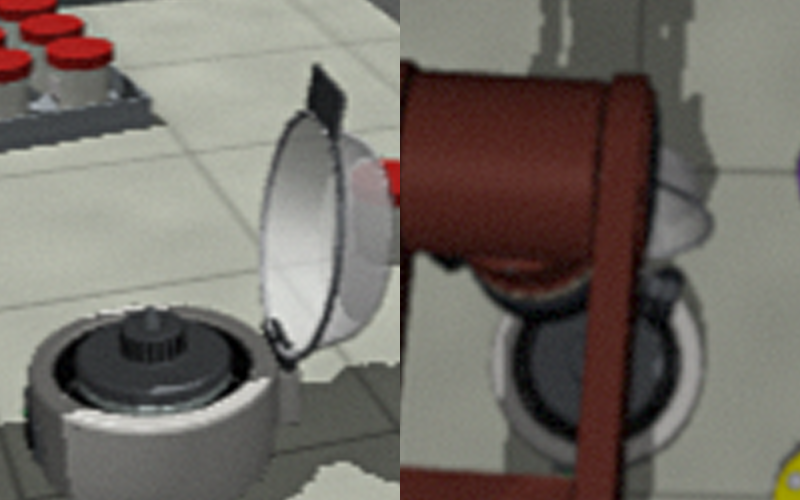

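Both parts are seated level, with the collar at tile 1 (153,330). Lid tab corners in the side tile are about (312,65), (346,100), (338,133), (308,103). I'll fit the hinge yaw.

```bash
python3 - <<'E'
from fit import *
s=cam("side")
obs=np.array([[312,65],[346,100],[338,133],[308,103]])/4+[250,117.5]-.375
def pts(yaw,th,dx,dy):
    c,sn=np.cos(yaw),np.sin(yaw)
    L=[(170,28),(170,-28),(144,-28),(144,28)]
    out=[]
    for rr,y in L:
        rr*=1e-3;y*=1e-3;h=.0025
        x=.074-rr*np.cos(th)+h*np.sin(th); z=.070+rr*np.sin(th)+h*np.cos(th)
        out.append([.458+dx+c*x-sn*y,.051+dy+sn*x+c*y,z])
    return np.array(out)
f=lambda q:np.r_[(proj(s,pts(q[0],1.75,q[1],q[2]))-obs).ravel(),np.array(q[1:])/.002*.5]
q=least_squares(f,[0,0,0]);print(np.degrees(q.x[0]),q.x,np.round(q.fun,1))
P=pts(q.x[0],1.75,0,0);print(P.mean(0));print(P)
E
```

```text
-2.552051422346823 [-0.0445417  -0.0001106  -0.00072244] [ 0.6 -0.9  0.1 -1.5 -0.3  1.5 -0.4  0.4 -0.  -0.2]
[0.56234101 0.0463494  0.22404018]
[[0.56590266 0.07421845 0.236832  ]
 [0.56340915 0.01827399 0.236832  ]
 [0.55877935 0.01848035 0.21124836]
 [0.56127286 0.07442481 0.21124836]]
```

Lid yaw is about -2.5° and the open tab is centred near (0.562,0.046,0.224). Go behind the tab with the fingers shut, passing over the top.

```bash
python3 -m jog '[{"travel":[0,0,0],"rotation":[0,0,-0.18]},{"travel":[-25,0,0],"rotation":[0,0,0]},{"travel":[-45,0,0],"rotation":[0,0,0]},{"travel":[-45,0,0],"rotation":[0,0,0]},{"travel":[-30,0,0],"rotation":[0,0,0]},{"travel":[-7,0,0],"rotation":[0,0,0]},{"travel":[0,0,0],"rotation":[0,0,0]}]' 1 >/dev/null; python3 go.py 0.605 0.0465 0.218
```

```text
t 25.18 pos [0.6092 0.0409 0.3376] F [-0.6 -0.2 -1. ] w -0.003 gf 0.0 yawy 86.17 tilt [-0.0038  0.0002] j [ -3.   7.  87.   0.  86. -89.]
travel mm [  4.1   5.3 119.6]
```

```bash
python3 -m jog '[{"travel":[1,2,20],"rotation":[0,0,0]},{"travel":[1,2,35],"rotation":[0,0,0]},{"travel":[1,1,35],"rotation":[0,0,0]},{"travel":[1,0,22],"rotation":[0,0,0]},{"travel":[0,0,8],"rotation":[0,0,0]},{"travel":[0,0,0],"rotation":[0,0,0]}]' >/dev/null; python3 go.py
python3 - <<'E'
from h import *
o=get_obs();p=np.array(o["tool_pos"]);R=np.array(o["orientation"])
yaw=np.radians(-2.5);c=np.array([.458,.051]);d=np.array([np.cos(yaw),np.sin(yaw)])
th=np.radians([95,88,80,72,64,56,48,40,34,28,22,17,12,8,5,3])
rc=np.interp(np.degrees(th),[0,10,45,90],[.171,.168,.163,.157])
prev=p
for t,q in zip(th,rc):
    x=.074-q*np.cos(t)+.005*np.sin(t)+.011; z=.070+q*np.sin(t)+.005*np.cos(t)
    P=np.r_[c+d*x,z]
    print(round(np.degrees(t)),P.round(4),(R.T@(P-prev)*1000).round(1)); prev=P
E
```

```text
t 25.93 pos [0.6055 0.0463 0.2188] F [-0.6  0.5 -0.1] w 0.002 gf 0.0 yawy 86.18 tilt [-0.0013  0.    ] j [ -2.  11.  96.  -0.  74. -88.]
95 [0.5616 0.0465 0.226 ] [43.9 -2.7 -7.1]
88 [0.5424 0.0473 0.2273] [19.2 -0.4 -1.4]
80 [0.5204 0.0483 0.2268] [22.1 -0.5  0.6]
72 [0.4985 0.0492 0.2231] [21.9 -0.5  3.7]
64 [0.4771 0.0502 0.2164] [21.3 -0.5  6.8]
56 [0.4568 0.0511 0.2067] [20.3 -0.5  9.7]
48 [0.4379 0.0519 0.1942] [18.9 -0.4 12.6]
40 [0.4208 0.0526 0.1791] [17.1 -0.4 15.1]
34 [0.4094 0.0531 0.1662] [11.4 -0.3 12.9]
28 [0.3993 0.0536 0.1521] [10.1 -0.2 14.1]
22 [0.3908 0.0539 0.1369] [ 8.6 -0.2 15.2]
17 [0.3848 0.0542 0.1236] [ 5.9 -0.1 13.3]
12 [0.3801 0.0544 0.1098] [ 4.8 -0.1 13.9]
8 [0.3768 0.0545 0.0984] [ 3.2 -0.1 11.3]
5 [0.3747 0.0546 0.0898] [ 2.1 -0.   8.7]
3 [0.3735 0.0547 0.0839] [ 1.2 -0.   5.9]
```

```bash
python3 -m jog '[{"travel":[12,-1,0],"rotation":[0,0,0]},{"travel":[16,-1,-2],"rotation":[0,0,0]},{"travel":[16,-1,-3],"rotation":[0,0,0]},{"travel":[19,-0.4,-2],"rotation":[0,0,0]},{"travel":[22,-0.5,0],"rotation":[0,0,0]},{"travel":[0,0,0],"rotation":[0,0,0]}]' >/dev/null; python3 go.py 0.5204 0.0483 0.2268; python3 -m jog '[{"travel":[22,-0.5,3.5],"rotation":[0,0,0]},{"travel":[21,-0.5,7],"rotation":[0,0,0]},{"travel":[20,-0.5,10],"rotation":[0,0,0]},{"travel":[19,-0.4,12.5],"rotation":[0,0,0]},{"travel":[0,0,0],"rotation":[0,0,0]}]' >/dev/null; python3 go.py 0.4379 0.0519 0.1942
python3 - <<'E'
from h import *
save(cam("side"),"pics/c7.png",(200,90,380,230),4)
E
```

```text
t 26.68 pos [0.5208 0.048  0.2275] F [ 2.4 -0.1  0.6] w 0.001 gf 1.1 yawy 86.18 tilt [ 0.0028 -0.0002] j [ -2.  -0. 106.  -0.  73. -89.]
travel mm [0.4 0.3 0.7]
t 27.3 pos [0.4397 0.0521 0.1939] F [3.1 2.9 3.5] w 0.001 gf 1.8 yawy 86.16 tilt [0.002  0.0014] j [ -2.  -9. 118.   0.  70. -89.]
travel mm [ 1.8 -0.3 -0.3]
```

View pics/c7.png

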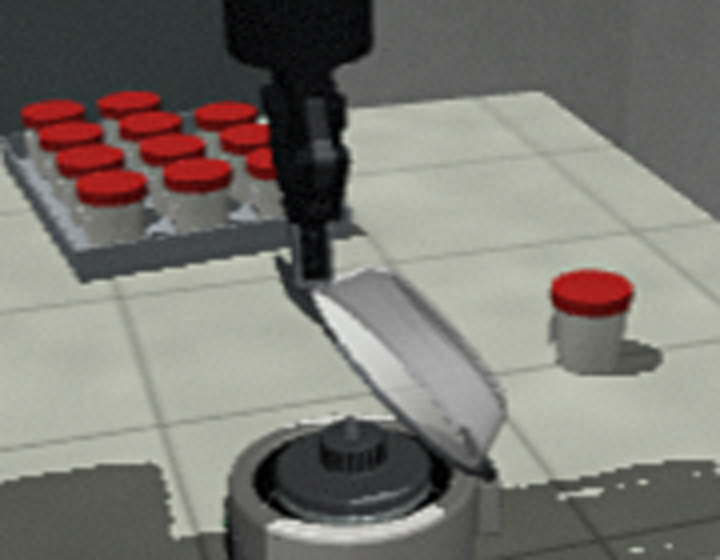

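The fingers are on the tab (~(312,275)), lid at ~50°, cover still seated. Continue the arc, slightly farther out.

```bash
python3 -m jog '[{"travel":[19,-0.4,14.5],"rotation":[0,0,0]},{"travel":[13,-0.3,13],"rotation":[0,0,0]},{"travel":[11,-0.2,14],"rotation":[0,0,0]},{"travel":[9,-0.2,15],"rotation":[0,0,0]},{"travel":[6,-0.1,13.5],"rotation":[0,0,0]},{"travel":[5,0,14],"rotation":[0,0,0]},{"travel":[0,0,0],"rotation":[0,0,0]}]' >/dev/null; python3 go.py 0.379 0.0545 0.11; python3 -m jog '[{"travel":[3,0,11],"rotation":[0,0,0]},{"travel":[2,0,8],"rotation":[0,0,0]},{"travel":[1,0,6],"rotation":[0,0,0]},{"travel":[0,0,0],"rotation":[0,0,0]}]' >/dev/null; python3 go.py 0.373 0.0547 0.075
```

```text
t 28.23 pos [0.3794 0.054  0.1109] F [3.6 0.9 4.2] w -0.001 gf 2.5 yawy 86.17 tilt [ 0.0049 -0.0008] j [ -2. -10. 130.  -0.  60. -89.]
travel mm [0.5 0.5 0.9]
t 28.73 pos [0.3718 0.0545 0.0851] F [4.2 0.6 5.6] w -0.001 gf 2.7 yawy 86.18 tilt [ 0.0019 -0.0007] j [ -2.  -8. 131.  -0.  57. -89.]
travel mm [-1.2  0.3 10.1]
```

```bash
python3 -m jog '[{"travel":[0,0,3],"rotation":[0,0,0]},{"travel":[0,0,3],"rotation":[0,0,0]},{"travel":[0,0,2],"rotation":[0,0,0]},{"travel":[0,0,0],"rotation":[0,0,0]}]' >/dev/null; python3 go.py; for i in 1 2; do python3 -m jog '[{"travel":[0,0,1],"rotation":[0,0,0]},{"travel":[0,0,0],"rotation":[0,0,0]},{"travel":[0,0,0],"rotation":[0,0,0]}]' >/dev/null; python3 go.py; done
```

```text
t 29.23 pos [0.3713 0.0546 0.0771] F [ 2.9 -0.3  4.8] w -0.002 gf 2.8 yawy 86.19 tilt [ 0.0008 -0.0007] j [ -2.  -7. 132.  -0.  56. -89.]
t 29.6 pos [0.3713 0.0546 0.0762] F [ 2.2 -1.1  5.4] w 0.0 gf 2.8 yawy 86.19 tilt [ 0.0008 -0.0007] j [ -2.  -7. 132.  -0.  56. -89.]
t 29.98 pos [0.3712 0.0546 0.0752] F [ 3.2 -1.1  6.5] w 0.003 gf 2.9 yawy 86.19 tilt [ 0.0007 -0.0007] j [ -2.  -7. 132.  -0.  56. -89.]
```

```bash
for i in 1 2 3; do python3 -m jog '[{"travel":[0,0,0.7],"rotation":[0,0,0]},{"travel":[0,0,0],"rotation":[0,0,0]},{"travel":[0,0,0],"rotation":[0,0,0]}]' >/dev/null; python3 go.py; done
```

```text
t 30.35 pos [0.3713 0.0546 0.0749] F [ 2.  -0.9  9.5] w 0.001 gf 4.8 yawy 86.19 tilt [ 0.0003 -0.0007] j [ -2.  -7. 132.  -0.  56. -89.]
t 30.73 pos [0.3713 0.0546 0.0748] F [-1.6 -0.4 14.4] w 0.001 gf 7.3 yawy 86.2 tilt [-0.0004 -0.0008] j [ -2.  -7. 132.  -0.  56. -89.]
t 31.1 pos [0.3713 0.0546 0.0747] F [-3.7 -1.  20. ] w 0.0 gf 9.9 yawy 86.2 tilt [-0.001  -0.0008] j [ -2.  -7. 132.  -0.  56. -89.]
```

Firm stop at z 0.0747 (shut = 0.075) with 20 N on the lip. Hold briefly, confirm steady, hand in.

```bash
python3 -m jog '[{"travel":[0,0,0],"rotation":[0,0,0]},{"travel":[0,0,0],"rotation":[0,0,0]},{"travel":[0,0,0],"rotation":[0,0,0]},{"travel":[0,0,0],"rotation":[0,0,0]},{"travel":[0,0,0],"rotation":[0,0,0]},{"travel":[0,0,0],"rotation":[0,0,0]}]' >/dev/null; python3 go.py; python3 -c "
from bench import close_job; print(close_job())"
```

```text
t 31.85 pos [0.3713 0.0546 0.0747] F [-1.9  0.4 19.9] w -0.001 gf 9.9 yawy 86.21 tilt [-0.0011 -0.0008] j [ -2.  -7. 132.  -0.  56. -89.]
the job is handed in; nothing more can be done
None
```

I handed the job in at 31.9 s: the rotor and cover are home on the spindle, and the fingers are holding the lid shut with about 20 N. The interface returned no verdict, and I had no picture views left to look under the closed lid.

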